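# Top up the label-roll magazine and shut its cover

### The job

Two label rolls are already in the sloping magazine and two more lie in the tray. Lay the two from the tray into the channel behind the others, push the whole column down until all four rolls lie end to end against the sprung stop plate, but gently, like a fingertip would: do not shove the stop plate back more than a few millimetres, or the paper edges are crushed. Then swing the clear cover over and press it fully shut, edge to edge with the channel, so that the column is kept dry and cannot back out. Leave the label gun, pen and tape alone.

Things in the scene. Friction and masses are not known exactly. Their poses are not given: they have to be found in the camera images.
- magazine: stainless half-round channel on a stand, sloping at 22 degrees, fixed to the table. Origin: on the line where the rolls' axes rest, at the relaxed stop plate's face, 78 mm over the table. x runs up the slope along that line to the high loading end, y across to the hinge (far) side, z out of the open top, square to the slope. The floor lies at z = -34 mm
- mouth (a point): the open high end of the channel, on the rolls' resting line, 246 mm up from the stop plate. Bore radius 37.5 mm; the rims lie at y = +-40 mm, z = +3.5 mm in the magazine's frame, a flange on the near rim reaches y = -52 mm. Rolls drag on the channel (friction about 0.6): laid in, they stay put; each needs under 1 N to slide down, and tips up on end if pushed near its top
- cheek (a point): where the face of the cover's white end cheek comes down when shut, on the rolls' resting line, 204 mm up from the stop plate (the cheek is 4.5 mm thick). Four rolls end to end take 200 mm, so the cover shuts only on a column pushed home
- stop_plate (a joint): sprung stop plate, a white 62 mm disc at the low end, against which the lowest roll rests: how far it is pushed back down the slope, 0 (relaxed) to 0.014 m. It gives way at 6.4 N, then 0.8 N per mm, and springs back when let go
- cover (a joint): clear half-round cover over x = 54 to 208.5 mm of the magazine, 0.2 kg, with a white end cheek at its high end; angle in rad, 0 = shut, edge to edge with the channel, growing as it swings up and away from the robot, to 2.4. It starts at 1.95 to 2.3, leaning back. The stiff hinge holds it where it is left; 1 to 4 N at the grip bar swings it
- cover_hinge (a point): middle of the cover's hinge line, which runs along the magazine's x axis, at (130, 43.5, 3.5) mm in the magazine's frame
- cover_bar (a point): middle of the cover's grip bar, a white round bar 10 mm thick and 110 mm long, parallel to the hinge line and 108 mm from it, along the free edge of the cover's flat flange (22 mm wide, 3 mm thick). With the cover shut it lies on the robot's side, at (131, -64.5, 7.5) mm in the magazine's frame
- roll_1: loose roll of blank white labels, a plain cylinder 68 mm across and 50 mm long, 80 to 140 g, its core too narrow for a finger. Origin: centre of one flat end; z runs along the roll's axis to the other, like end. It starts in the magazine, near the stop plate
- roll_2: loose roll of blank white labels, a plain cylinder 68 mm across and 50 mm long, 80 to 140 g, its core too narrow for a finger. Origin: centre of one flat end; z runs along the roll's axis to the other, like end. It starts in the magazine, hung up part of the way down
- roll_3: loose roll of blank white labels, a plain cylinder 68 mm across and 50 mm long, 80 to 140 g, its core too narrow for a finger. Origin: centre of one flat end; z runs along the roll's axis to the other, like end. It starts lying on its side in the tray
- roll_4: loose roll of blank white labels, a plain cylinder 68 mm across and 50 mm long, 80 to 140 g, its core too narrow for a finger. Origin: centre of one flat end; z runs along the roll's axis to the other, like end. It starts lying on its side in the tray
- tray: white shallow food tray, 280 x 200 x 50 mm, which stays where it is; origin at the centre of its underside, x along its length. Its floor is 2 mm thick, the inside measures 244 x 164 mm. Rolls 3 and 4 lie in it side by side, their axes roughly across it
- date_labeller: blue hand label gun lying on its side, 226 x 108 x 43 mm, loose, behind the magazine: leave it alone; origin under its middle
- marker_blue: blue marker pen, 133 x 17 x 19 mm, loose, lying in front of the magazine: leave it alone; origin under its middle
- blue_tape: roll of blue tape lying flat, 72 mm across and 25 mm high, loose, in front of the low end of the magazine: leave it alone; origin under its middle
- roll_1_center (a point): centre of roll_1, on its axis, midway between its ends
- roll_2_center (a point): centre of roll_2, on its axis, midway between its ends
- roll_3_center (a point): centre of roll_3, on its axis, midway between its ends
- roll_4_center (a point): centre of roll_4, on its axis, midway between its ends
Things that resemble listed ones, but are neither listed nor needed, are in the scene too. What is shaped like the roll_4 but green or pink is not meant.

How it is judged:
By the outcome, as a careful person would: the job done as asked, in the order asked, and still so for the second after the job is handed in, with the robot touching nothing.
It also fails if it takes over 72 s, if anything falls off the work surface, if the arm or the gripper's body presses on something with over 40 N, if the wrist force passes 120 N, or if a joint passes its speed limit or range.

### The arm

A 6-joint arm with a two-finger parallel gripper is mounted at the origin on a cart in front of the work surface, level with it; the furniture and walls round the work are solid. World frame = base frame: x ahead of the robot, y to its left, z up, the work surface at z = 0. Lengths are in m, angles in degrees, forces in N, time in s.
With the tool pointing down it reaches from about 0.35 to 0.975 m from the base axis. Payload 7.1 kg.
Tool frame: the origin (TCP) lies on the centre line of the jaws, within the pads' length; the fingertips stand tip_extent ahead of it and the grasp point (between the pads) lies 6 mm ahead of it (tip_extent is the distance from the TCP to the fingertips, in m); z points along the fingers, y is the line along which they close (so a half turn about z gives the same grasp; the last joint's range is limited). The gripper opens to 88 mm and grips with 3 to 60 N. Pads are 20 mm wide; open, the fingers measure 115 mm over their backs; the gripper's body (75 mm by 178 mm) begins 61 mm behind the grasp point.
Start: joints at [72.021, 24.242, 93.386, -0, 62.372, -1.089], TCP at [0.182, 0.598, 0.248] pointing down, gripper open.
Joint ranges: [-172.04, 172.04], [-51.8, 120.97], [4.93, 147.93], [-75.15, 255.16], [6.16, 154.13], [-145.62, 145.62]. Speed limits (degrees/s): [136.94, 136.94, 172.46, 180, 180, 180].

### API

Orientations are given as a 3x3 rotation matrix whose columns are the frame's x, y, z axes.
In Python, from station import * gives the robot as it stands. The module is installed in compiled form; this text tells all that it offers. Calls block until the motion is done:
- movep(position, orientation): joint-space move of the TCP to a pose.
- line_to(position, rot=None, v=0.15): straight line of the TCP; rot=None keeps the orientation; v is the mean speed in m/s.
- move_joints(angles): joint-space move.
- ungrasp() and grasp(squeeze=None): open the fingers fully, or close them until they stop; squeeze is the grip in N (None keeps the last).
- pause(seconds).
- solve_ik(position, orientation): joint angles nearest the present ones, or None.
- camera(name): name is "scene" or "side" or "wrist"; returns the picture (480x640x3 uint8, red, green, blue); there is no depth.
- camera_info(name): a dict with "fx", "fy", "cx", "cy" (pixels), "rvec" (rotation vector, rad) and "tvec" (3), from world to camera coordinates, as OpenCV has them. Camera axes: x right, y down, z forward; pixel columns grow to the right and rows downward; lengths in m; the calibration is good to about 2 mm. The wrist camera is an equidistant fisheye: a pixel r from the principal point sees the ray r / f radians off the axis. A picture is of the moment at which its call begins: read the wrist's pose just before it. camera_info takes no time and is no camera call; for the wrist camera it gives the pose at the moment of the call.
A pose or a line that the arm cannot do raises PlanningError and nothing moves.
- close_job(): hands the job in; it is judged then, once.
Readings, each from a call of its own:
- read_clock(): time.
- read_q(): joint angles.
- read_dq(): joint speeds.
- read_effort(): joint torques, N m.
- read_ee_pos(): TCP position.
- read_ee_rot(): TCP orientation.
- read_contact_force(): force on the tool from outside, world axes, zero at the start.
- read_wrist_torque(): the same for the moment, N m.
- read_width(): opening from 0.0 (shut) to 1.0 (fully open).
- read_grasp_force(): force on a finger pad.
Only numpy, scipy, OpenCV 4.12 (cv2) and the standard library are available. Lean on these libraries where they do the work, as an engineer would, in place of code of your own. Each camera call takes 0.05 s, during which the arm holds its last target. There are 200 camera calls.

## Working session

There is one attempt and no reset: what is moved stays moved. The work goes in short steps, each a Python script; the robot and the scene stay as the last script left them, time stands still between calls to the robot, and variables do not carry over. Pictures are saved under pics/ and viewed, at most 10 in all, crops included, and the job is handed in when it is done.

```bash
mkdir -p pics; python3 - <<'E'
from station import *
import cv2
for n in ("scene","side"):
    im=camera(n); cv2.imwrite(f"pics/{n}0.png",im[:,:,::-1]); print(n,camera_info(n))
print(read_clock(), read_ee_rot())
E
```

```text
scene {'fx': 507.23296504394443, 'fy': 507.23296504394443, 'cx': 310.45576926643656, 'cy': 232.6713200077451, 'rvec': array([ 0.76692946, -2.70583692,  0.93554661]), 'tvec': array([0.37750444, 0.43069351, 1.26796496])}
side {'fx': 516.7340867727396, 'fy': 516.7340867727396, 'cx': 313.8182058316439, 'cy': 238.42340013773017, 'rvec': array([ 0.35155621, -2.54280399,  1.55173609]), 'tvec': array([0.51362242, 0.23883452, 1.01535256])}
0.1 [[-9.56870793e-01  2.90513516e-01 -4.27536154e-04]
 [ 2.90513831e-01  9.56869834e-01 -1.35437573e-03]
 [ 1.56319928e-05 -1.42016774e-03 -9.99998991e-01]]
```

View pics/scene0.png

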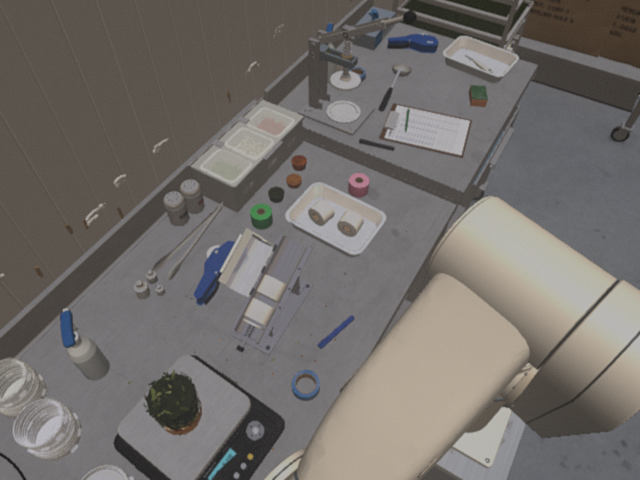

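View pics/side0.png

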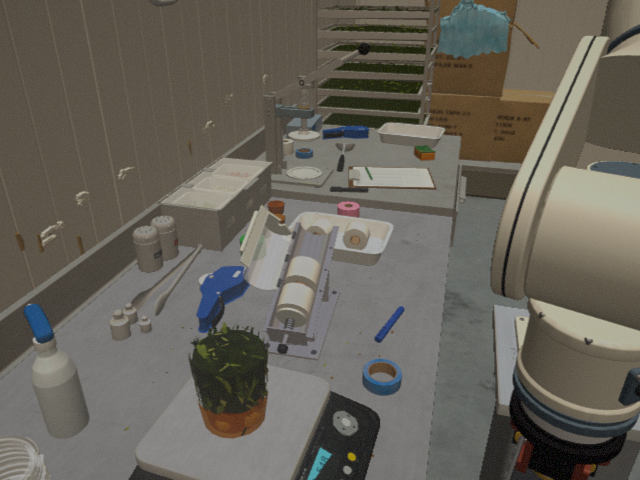

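Tray rolls are at scene (320,213) and (350,225). The green roll at (261,216) and the pink one at (358,184) are decoys. The magazine holds two white rolls at (268,288) and (259,313), and the cover leans back at (247,262). Next I'll take enlarged crops.

```bash
python3 - <<'E'
import cv2,numpy as np
def crop(n,x0,y0,w,h,W,H):
    im=cv2.imread(f"pics/{n}0.png")[y0:y0+h,x0:x0+w]
    im=cv2.resize(im,(W,H),interpolation=cv2.INTER_CUBIC); im=cv2.convertScaleAbs(im,alpha=1.2)
    for x in range((x0+9)//10*10,x0+w,10):
        X=int((x-x0+.5)*W/w); L=14 if x%50==0 else 6
        cv2.line(im,(X,0),(X,L),(0,0,255),1); cv2.line(im,(X,H-L),(X,H),(0,0,255),1)
        if x%20==0: cv2.putText(im,str(x),(X-10,24),0,.35,(0,255,255),1)
    for y in range((y0+9)//10*10,y0+h,10):
        Y=int((y-y0+.5)*H/h)
        cv2.line(im,(0,Y),(6,Y),(0,0,255),1);cv2.line(im,(W-6,Y),(W,Y),(0,0,255),1)
        if y%20==0: cv2.putText(im,str(y),(8,Y+4),0,.35,(0,255,255),1)
    return im
cv2.imwrite("pics/c1.png",crop("scene",195,175,200,180,666,600))
cv2.imwrite("pics/c2.png",crop("side",230,195,180,165,654,600))
E
```

```text
(no output)
```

View pics/c1.png

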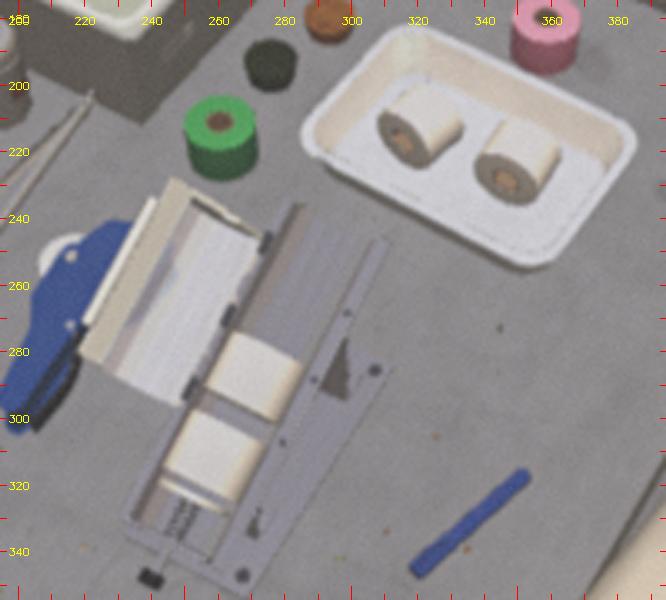

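View pics/c2.png

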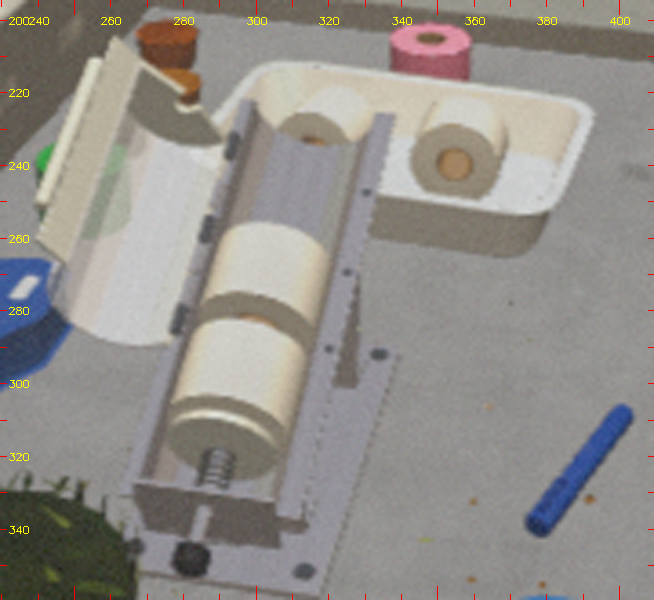

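```bash
cat > h.py <<'E'
import numpy as np, cv2
from scipy.spatial.transform import Rotation as Ro
INF={'scene':dict(f=507.23296504,c=(310.45576926,232.6713200),r=np.array([0.76692946,-2.70583692,0.93554661]),t=np.array([0.37750444,0.43069351,1.26796496])),
'side':dict(f=516.73408677,c=(313.81820583,238.42340013),r=np.array([0.35155621,-2.54280399,1.55173609]),t=np.array([0.51362242,0.23883452,1.01535256]))}
def proj(n,P):
    d=INF[n]; K=np.array([[d['f'],0,d['c'][0]],[0,d['f'],d['c'][1]],[0,0,1.]])
    return cv2.projectPoints(np.atleast_2d(np.asarray(P,float)),d['r'],d['t'],K,None)[0][:,0]
def ray(n,uv,z):
    d=INF[n]; R=cv2.Rodrigues(d['r'])[0]; C=-R.T@d['t']
    v=R.T@np.array([(uv[0]-d['c'][0])/d['f'],(uv[1]-d['c'][1])/d['f'],1]); return C+v*(z-C[2])/v[2]
a=np.radians(22)
def magR(yaw):
    c,s=np.cos(yaw),np.sin(yaw)
    X=np.array([np.cos(a)*c,np.cos(a)*s,np.sin(a)]);Y=np.array([-s,c,0]);return np.c_[X,Y,np.cross(X,Y)]
def mag(p,q): # p=(mx,my,yaw); q mm in magazine frame
    return np.array([p[0],p[1],.078])+np.atleast_2d(q)/1000@magR(p[2]).T
def barq(x,th,r=108,h=4): return [x,43.5-r*np.cos(th)+h*np.sin(th),3.5+r*np.sin(th)+h*np.cos(th)]
E
cat > fit.py <<'E'
from h import *
from scipy.optimize import least_squares
import pickle
def s(X,Y): return (195+X/3.33-.5,175+Y/3.333-.5)
def d(X,Y): return (230+X/3.633-.5,195+Y/3.636-.5)
def qs(v):
    return [[246,-52,3.5],[246,-40,3.5],[246,38,3.5],[v[4],-52,3.5],barq(186,v[3]),barq(76,v[3])]
obs={'scene':[s(391,243),s(373,238),s(308,207),s(210,560),s(154,200),s(83,325)],
'side':[d(396,114),d(374,115),d(254,105),d(308,525),d(97,60),d(42,203)]}
g=ray('scene',(296,243),.17); l=ray('scene',(250,325),.07)
v0=[l[0],l[1],np.arctan2(g[1]-l[1],g[0]-l[0]),2.1,-40]
def res(v): return np.concatenate([(proj(n,mag(v,qs(v)))-np.array(obs[n])).ravel() for n in obs])
f=least_squares(res,v0,loss='soft_l1'); v=f.x
print(v0,v,np.degrees(v[2:4])); print(res(v).reshape(-1,2).round(1).tolist())
for n,uv in [('scene',s(402,140)),('scene',s(505,180)),('side',d(455,162))]: print(n,ray(n,uv,.036))
# tray roll axis dirs: on top line z=.07
import sys
pickle.dump(v,open('mag.pkl','wb'))
print('mouth',mag(v,[246,0,0]),'bar',mag(v,barq(131,v[3])))
for n,uv in [('scene',s(232,333)),('scene',s(302,365)),('scene',s(200,410)),('scene',s(262,445))]: print((np.linalg.solve(magR(v[2]),ray(n,uv,.11)-[v[0],v[1],.078])*1000).round())
E
python3 fit.py; python3 - <<'E'
from station import *
print(tip_extent)
import cv2; cv2.imwrite('pics/w0.png',camera('wrist')[:,:,::-1]); print(camera_info('wrist'))
E
```

```text
[np.float64(0.5532576101746347), np.float64(0.1232876482790975), np.float64(-1.5710396404865115), 2.1, -40] [  0.55010817   0.11927677  -1.52777298   2.15243354 -41.07595375] [-87.53494354 123.3253576 ]
[[-0.5, 0.5], [1.0, 0.2], [-4.4, -1.7], [3.1, 3.7], [0.4, -0.2], [0.8, 0.0], [-0.2, 0.6], [0.5, -0.3], [-0.2, -1.0], [-4.0, -0.8], [0.4, 0.3], [-0.4, 1.1]]
scene [ 0.61490387 -0.30702564  0.036     ]
scene [ 0.50824239 -0.31590424  0.036     ]
side [ 0.50929614 -0.3220013   0.036     ]
mouth [[ 0.55991822 -0.1085994   0.17015322]] bar [[0.6599357  0.03675576 0.211951  ]]
[130.  39. -18.]
[131. -26. -18.]
[61. 22. 10.]
[ 59. -37.  11.]
0.025
{'fx': 371.64829954431775, 'fy': 371.64829954431775, 'cx': 320.7799122320421, 'cy': 242.55205026485731, 'rvec': array([-2.33650996, -1.73051941, -0.23931819]), 'tvec': array([-0.62437566, -0.03189699,  0.3911185 ])}
```

```bash
cat > fit2.py <<'E'
from h import *
from scipy.optimize import least_squares
import pickle
def s(X,Y): return (195+X/3.33-.5,175+Y/3.333-.5)
def d(X,Y): return (230+X/3.633-.5,195+Y/3.636-.5)
def qs(v):
    return [[246,-52,3.5],[246,-40,3.5],barq(186,v[3]),barq(76,v[3])]+[[x,-46,3.5] for x in v[4:7]]+[[x,43.5,3.5] for x in v[7:10]]
obs={'scene':[s(391,243),s(373,238),s(154,200),s(83,325),s(347,313),s(314,380),s(283,443),s(266,243),s(230,316),s(191,388)],
'side':[d(396,114),d(374,115),d(97,60),d(42,203),d(367,192),d(347,272),d(329,349),d(232,145),d(206,228),d(178,320)]}
v0=[.55,.12,-1.53,2.15,200,130,60,205,130,60]
def res(v): return np.concatenate([(proj(n,mag(v,qs(v)))-np.array(obs[n])).ravel() for n in obs])
f=least_squares(res,v0,loss='soft_l1'); v=f.x
print(v.round(4),np.degrees(v[2:4])); print(res(v).reshape(-1,2).round(1).tolist())
pickle.dump(v,open('mag.pkl','wb'))
im={n:cv2.imread(f'pics/{n}0.png') for n in obs}
t=np.linspace(0,2*np.pi,60)
def roll(c,ax): # ends circles
    ax=ax/np.linalg.norm(ax); u=np.array([0,0,1.])-ax*ax[2];u/=np.linalg.norm(u);w=np.cross(ax,u)
    return [c+e*ax*.025+.034*(np.outer(np.cos(t),u)+np.outer(np.sin(t),w)) for e in(-1,1)]
out=[]
for n,(x0,y0,w,h) in {'scene':(205,170,180,180),'side':(235,200,170,170)}.items():
    k=4; I=cv2.resize(im[n][y0:y0+h,x0:x0+w],None,fx=k,fy=k,interpolation=cv2.INTER_CUBIC)
    def dr(P,col,cl=False):
        q=((proj(n,P)-[x0,y0]+.5)*k); cv2.polylines(I,[np.round(q).astype(int)],cl,col,1,cv2.LINE_AA)
    for y in(-52,-40,40): dr(mag(v,[[-40,y,3.5],[246,y,3.5]]),(0,0,255))
    dr(mag(v,np.c_[0*t,31*np.cos(t),31*np.sin(t)]),(0,255,0)) 
    dr(mag(v,np.c_[0*t+246,37.5*np.cos(t/2),3.5-37.5*np.sin(t/2)]),(0,0,255))
    dr(mag(v,[barq(76,v[3]),barq(186,v[3])]),(255,0,0))
    X=magR(v[2])[:,0]
    for xc in (25,): 
        for c in roll(mag(v,[xc,0,0])[0],X): dr(c,(255,0,255))
    for c,yaw in (((.615,-.334),-90),((.5075,-.343),-90)):
        for q in roll(np.array([*c,.036]),np.array([np.cos(np.radians(yaw)),np.sin(np.radians(yaw)),0])): dr(q,(0,160,0))
    out.append(cv2.resize(I,(400,400)) if 0 else I)
W=np.hstack([cv2.resize(o,(600,600)) for o in out]); cv2.imwrite('pics/ov.png',cv2.resize(W,(800,400),interpolation=cv2.INTER_AREA))
cv2.imwrite('pics/ov1.png',cv2.resize(out[0],(600,600)))
E
python3 fit2.py
```

```text
[ 5.477000e-01  1.186000e-01 -1.517600e+00  2.169100e+00  1.816912e+02
  1.219055e+02  6.749860e+01  2.070370e+02  1.413936e+02  7.465620e+01] [-86.94950786 124.28072424]
[[-0.2, 0.2], [1.2, -0.0], [0.3, -0.0], [1.1, 0.4], [0.2, -0.4], [-0.1, -0.3], [-0.3, -0.4], [-0.0, -0.8], [-0.5, -1.2], [-0.4, -0.5], [-0.1, 0.3], [0.7, -0.4], [0.2, 0.8], [-0.1, 1.6], [-0.0, 0.5], [0.2, 0.2], [0.1, 0.3], [-0.4, 0.5], [-0.2, 0.5], [-0.2, 0.2]]
```

View pics/ov1.png

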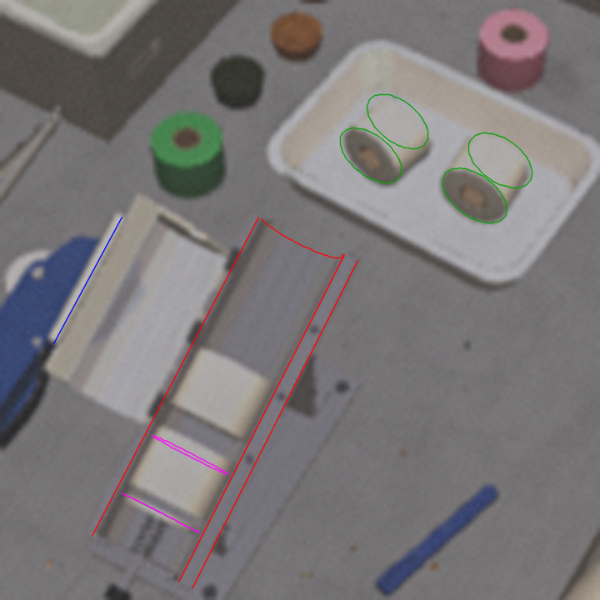

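Fit matches well (flange, bar and mouth all overlay). Moving over the tray for a close look at rolls 3 and 4.

```bash
cat > w.py <<'E'
from station import *
from h import *
import pickle
v=pickle.load(open('mag.pkl','rb')); M=magR(v[2])
def down(yaw): # tool y along yaw(deg), z down
    y=np.array([np.cos(np.radians(yaw)),np.sin(np.radians(yaw)),0]);z=np.array([0,0,-1.]);return np.c_[np.cross(y,z),y,z]
def st(): print('t',round(read_clock(),2),'tcp',np.round(read_ee_pos(),4),'F',np.round(read_contact_force(),2),'w',round(read_width(),3),flush=True)
E
python3 - <<'E'
from w import *
p=read_ee_pos(); line_to([p[0],p[1],.36],v=.3)
for yaw in (90,-90):
    print(yaw,solve_ik([.56,-.33,.26],down(yaw)),read_q())
movep([.56,-.33,.26],down(90)); st()
i=camera_info('wrist'); cv2.imwrite('pics/w1.png',camera('wrist')[:,:,::-1]); pickle.dump(i,open('w1.pkl','wb'))
R=cv2.Rodrigues(i['rvec'])[0]; print(-R.T@i['tvec'],R.T[:,2])
E
```

```text
90 [-3.15592495e+01  2.56124776e+01  8.94380336e+01 -2.54444375e-14
  6.49494888e+01 -1.21559250e+02] [ 7.20196691e+01  1.82582734e+01  8.69171703e+01 -2.34432674e-04
  7.47444350e+01 -1.08778290e+00]
-90 [-3.15592495e+01  2.56124776e+01  8.94380336e+01 -2.54444375e-14
  6.49494888e+01  5.84407505e+01] [ 7.20196691e+01  1.82582734e+01  8.69171703e+01 -2.34432674e-04
  7.47444350e+01 -1.08778290e+00]
t 4.18 tcp [ 0.5604 -0.3294  0.2601] F [ 0.42  0.41 -0.42] w 0.998
[ 0.484833   -0.32882479  0.39654517] [ 2.74081478e-01 -8.60836381e-04 -9.61706089e-01]
```

View pics/w1.png

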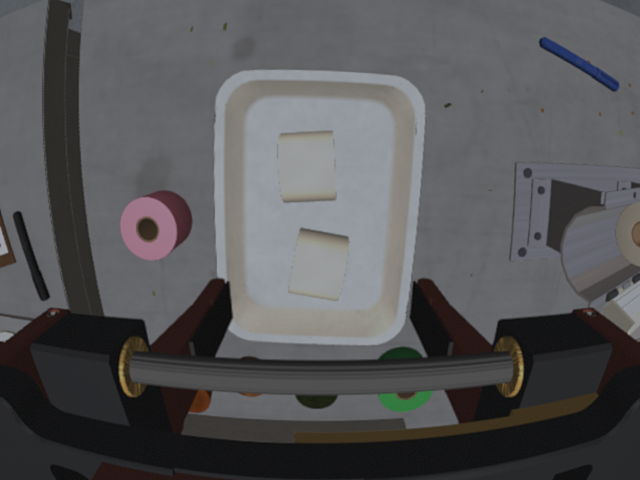

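The upper white roll has corners (279,131),(333,130),(336,199),(283,202). The lower has (302,229),(349,236),(338,299),(290,291). The pink roll is outside the tray at (155,225) and green at (405,375). Next I'll fit both roll poses.

```bash
cat > fit3.py <<'E'
from h import *; import pickle
from scipy.optimize import least_squares
i=pickle.load(open('w1.pkl','rb'));R=cv2.Rodrigues(i['rvec'])[0]
def fe(P):
    c=P@R.T+i['tvec']; th=np.arctan2(np.hypot(c[:,0],c[:,1]),c[:,2]); ph=np.arctan2(c[:,1],c[:,0])
    return np.c_[i['cx']+i['fx']*th*np.cos(ph), i['cy']+i['fy']*th*np.sin(ph)]
t=np.linspace(0,2*np.pi,180)
def corners(v):
    ax=np.array([np.cos(v[2]),np.sin(v[2]),0]);n=np.array([-ax[1],ax[0],0]);c=np.array([v[0],v[1],.036])
    e=[fe(c+s*.025*ax+.034*(np.outer(np.cos(t),n)+np.outer(np.sin(t),[0,0,1]))) for s in(-1,1)]
    d=e[1].mean(0)-e[0].mean(0);d/=np.linalg.norm(d);pn=np.array([-d[1],d[0]])
    return np.array([q[k(q@pn)] for q in e for k in(np.argmin,np.argmax)])
out=[]
for ob,v0 in (([(279,131),(283,202),(333,130),(336,199)],[.51,-.34,1.57]),([(302,229),(290,291),(349,236),(338,299)],[.61,-.34,1.4])):
    f=least_squares(lambda v:(corners(v)-np.array(ob)).ravel(),v0,diff_step=1e-4); print(f.x.round(4),np.degrees(f.x[2]),f.fun.round(1)); out.append(f.x)
pickle.dump(out,open('rolls.pkl','wb'))
E
python3 fit3.py
python3 - <<'E'
from w import *
def T(sgn): return np.c_[np.cross(sgn*M[:,0],-M[:,2]),sgn*M[:,0],-M[:,2]]
for s in(1,-1):
  for x,z in((190,100),(190,0),(215,0),(120,0)):
    q=solve_ik(mag(v,[x,0,z+6])[0],T(s)); print(s,x,z,None if q is None else np.round(q,1))
E
```

```text
[ 0.5101 -0.3417  1.6122] 92.37113955526651 [ 1.1  0.9  0.6 -0.5 -0.7 -0.7 -0.9  0.3]
[ 0.6103 -0.3303  1.3881] 79.53039207848519 [-0.5 -2.1 -0.   1.3  0.4 -0.5  0.1  1.5]
1 190 100 [  8.   20.  103.1 -25.2  61.3 108. ]
1 190 0 [  4.1  27.5 106.7 -29.2  50.1 110.8]
1 215 0 [  1.7  26.6 106.5 -29.2  50.2 108.2]
1 120 0 [ 10.8  30.3 106.5 -28.9  50.2 117.8]
-1 190 100 [  8.   20.  103.1 -25.2  61.3 -72. ]
-1 190 0 [  4.1  27.5 106.7 -29.2  50.1 -69.2]
-1 215 0 [  1.7  26.6 106.5 -29.2  50.2 -71.8]
-1 120 0 [ 10.8  30.3 106.5 -28.9  50.2 -62.2]
```

```bash
cat >> w.py <<'E'
T=np.c_[np.cross(-M[:,0],-M[:,2]),-M[:,0],-M[:,2]]   # tool y = -mag x, camera to the robot's side
def mp(x,y,z): return mag(v,[x,y,z])[0]               # TCP target in mag mm
def Fm(): return M.T@np.array(read_contact_force())
def guard(a,b,ax,lim,step=2.,vel=.04,R=None,sgn=1):
    """from a to b (mag mm) in steps, stop when force along ax rises by lim over the start"""
    a,b=np.array(a,float),np.array(b,float); n=max(1,int(np.ceil(np.linalg.norm(b-a)/step))); f0=Fm()
    for k in range(1,n+1):
        p=a+(b-a)*k/n; line_to(mp(*p),R,v=vel); f=Fm()-f0
        if sgn*f[ax]>lim: break
    print('guard end',p.round(1),'dF',f.round(2),'of',b,flush=True); return p
def pick(c,yawdeg,sq=12):
    R=down(yawdeg); movep([c[0],c[1],.16],R); line_to([c[0],c[1],.045],v=.15); grasp(sq); st()
    print('grip',read_grasp_force()); line_to([c[0],c[1],.22],v=.2)
def place(x):
    movep(mp(x,0,110),T); line_to(mp(x,0,24),v=.15)
    p=guard([x,0,24],[x,0,4],2,2.5,1.5); ungrasp(); line_to(mp(x,0,110),v=.2); st()
E
python3 - <<'E'
from w import *
r=pickle.load(open('rolls.pkl','rb'))
for x in (50,60,70,100,110,120): 
    q=proj('scene',mag(v,[x,0,34])); print(x,((q-[195,175]+.5)*3.333).round())
pick(r[0][:2],np.degrees(r[0][2]))
i=camera_info('wrist'); cv2.imwrite('pics/w2.png',camera('wrist')[:,:,::-1])
st()
place(182)
cv2.imwrite('pics/s2.png',camera('scene')[:,:,::-1]);cv2.imwrite('pics/d2.png',camera('side')[:,:,::-1]);cv2.imwrite('pics/w3.png',camera('wrist')[:,:,::-1])
E
```

```text
50 [[211. 430.]]
60 [[217. 418.]]
70 [[223. 407.]]
100 [[241. 372.]]
110 [[247. 360.]]
120 [[253. 349.]]
t 6.35 tcp [ 0.5101 -0.3417  0.0451] F [ 0.21 -0.13  1.79] w 0.567
grip 11.997465519234538
t 7.42 tcp [ 0.5093 -0.3412  0.2185] F [-0.27  0.89 -0.49] w 0.567
guard end [182.    0.    6.9] dF [-0.17 -2.3   9.87] of [182.   0.   4.]
t 13.83 tcp [ 0.554  -0.0089  0.2476] F [1.06 0.27 0.05] w 1.001
```

```bash
python3 - <<'E'
import cv2,numpy as np
s=cv2.imread('pics/s2.png')[200:350,200:330]; d=cv2.imread('pics/d2.png')[200:350,230:360]; w=cv2.imread('pics/w3.png')
cv2.imwrite('pics/m2.png',np.hstack([cv2.resize(d,(320,369)),cv2.resize(w,(480,369))]))
E
```

```text
(no output)
```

View pics/m2.png

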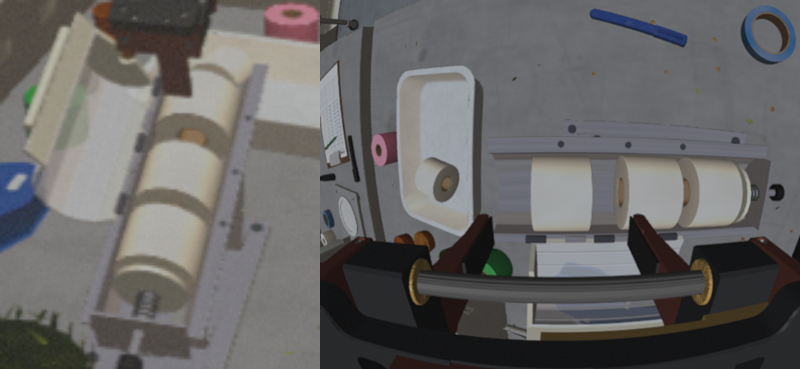

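Roll 3 lies in the channel behind roll 2. I'll push it part of the way, then fetch roll 4.

```bash
python3 - <<'E'
from w import *
grasp(5); movep(mp(232,0,60),T); line_to(mp(232,0,5),v=.12); st(); print(Fm())
p=guard([232,0,5],[167.5,0,5],0,4.0,2.5,.06)
print(Fm())
line_to(mp(p[0]+8,0,5),v=.1); line_to(mp(p[0]+8,0,110),v=.2); ungrasp()
r=pickle.load(open('rolls.pkl','rb'))[1]
line_to(mp(220,0,140),v=.3)
pick(r[:2],np.degrees(r[2])); place(216)
cv2.imwrite('pics/w4.png',camera('wrist')[:,:,::-1])
cv2.imwrite('pics/d4.png',camera('side')[:,:,::-1])
E
```

```text
t 16.32 tcp [ 0.5594 -0.0939  0.1699] F [-0.38 -0.41 -0.2 ] w 0.006
[ 0.2897246  -0.40411462 -0.33455841]
guard end [167.5   0.    5. ] dF [ 0.53 -0.26  0.53] of [167.5   0.    5. ]
[ 0.81709636 -0.6602181   0.19729638]
t 28.27 tcp [ 0.6104 -0.3304  0.0452] F [-1.5  -0.36  1.48] w 0.568
grip 11.996288872906007
guard end [216.    0.    6.9] dF [-1.78 -1.95  8.2 ] of [216.   0.   4.]
t 35.58 tcp [ 0.5557 -0.0404  0.2603] F [-0.21  0.2  -0.37] w 0.997
```

```bash
python3 - <<'E'
from w import *
grasp(5); movep(mp(262,0,60),T); line_to(mp(262,0,5),v=.15); st()
f0=Fm(); x=262; line_to(mp(224,0,5),v=.08); print(read_clock(),(Fm()-f0).round(2))
x=224
while x>208.5:
    x-=1; line_to(mp(x,0,5),v=.05); f=np.mean([Fm() for _ in range(3)],0)-f0
    print(x,f.round(1).tolist(),round(read_clock(),2))
    if f[0]>4.3: break
line_to(mp(x+8,0,5),v=.1); line_to(mp(x+20,0,60),v=.25); st()
i=camera_info('wrist'); pickle.dump(i,open('w5.pkl','wb')); cv2.imwrite('pics/w5.png',camera('wrist')[:,:,::-1])
cv2.imwrite('pics/d5.png',camera('side')[:,:,::-1])
d=cv2.imread('pics/d5.png')[200:350,230:360]; w=cv2.imread('pics/w5.png')
cv2.imwrite('pics/m5.png',np.hstack([cv2.resize(d,(320,369)),cv2.resize(w,(480,369))]))
E
```

```text
t 37.91 tcp [ 0.5609 -0.1216  0.1812] F [0.57 0.19 0.85] w 0.004
38.5333 [-0.47 -0.38 -1.24]
223 [0.6, -1.4, -1.0] 38.78
222 [-1.0, 0.0, -0.9] 39.03
221 [0.8, -0.5, -0.1] 39.28
220 [-0.5, -0.1, -1.0] 39.53
219 [-0.0, -0.5, 0.1] 39.78
218 [-0.3, -0.7, -0.9] 40.03
217 [-0.8, -0.5, -1.5] 40.28
216 [-1.0, -0.3, -0.9] 40.53
215 [-0.2, -1.8, -1.3] 40.78
214 [4.6, -0.3, 0.1] 41.03
t 41.66 tcp [ 0.5586 -0.0753  0.2222] F [-1.1   0.36 -1.58] w 0.005
```

View pics/m5.png

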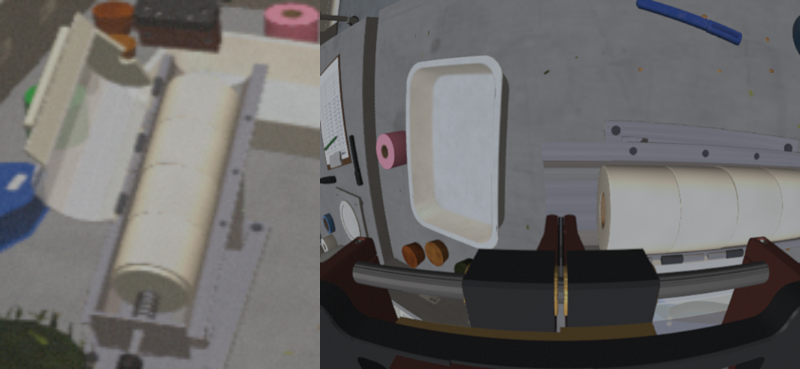

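The column is home: four rolls end to end, with contact felt at exactly x=200. Next is the cover, checking IK first.

```bash
cat >> w.py <<'E'
def cov(th,phi,ro,no,x=131):
    e=np.array([0,-np.cos(phi),np.sin(phi)]);n=np.array([0,np.sin(phi),np.cos(phi)])
    q=np.array(barq(x,th))+ro*e+no*n; z=-M@e; y=-M[:,0]
    return mp(*q),np.c_[np.cross(y,z),y,z]
D=np.radians
E
python3 - <<'E'
from w import *
t0=np.degrees(v[3]); print(t0)
for th,ph,ro,no in[(t0,100,90,35),(t0,100,13,35),(100,100,13,15),(80,80,13,15),(60,60,13,15),(60,60,60,40),(60,90,40,0),(0,90,30,0)]:
    q=solve_ik(*cov(D(th),D(ph),ro,no)); print(th,None if q is None else np.round(q,1))
w=[ray('scene',p,0) for p in((60,290),(215,262))]; print(w)
E
```

```text
124.28072423994574
124.28072423994574 [ 12.4  36.3  71.1 -19.6  87.  -75.1]
124.28072423994574 [ 10.5  38.3  76.9 -20.5  79.  -74.2]
100 [ 11.8  32.2  85.  -20.3  77.5 -72.3]
80 [ 14.2  20.7 103.3 -29.4  53.7 -63.6]
60 [ 15.7  13.5 121.  -56.6  30.7 -37. ]
60 [ 18.4   8.9 118.2 -48.   36.8 -45.3]
60 [ 14.9  19.7 102.2 -23.9  64.8 -66.6]
0 [ 11.9  22.9 113.6 -28.6  50.7 -61.4]
[array([1.11693366, 0.29450721, 0.        ]), array([ 0.7952581 , -0.02016296,  0.        ])]
```

```bash
python3 - <<'E'
from w import *
t0=np.degrees(v[3])
line_to(mp(234,0,150),v=.3)
p,R=cov(D(t0),D(100),95,35); movep(p,R); st()
line_to(cov(D(t0),D(100),13,35)[0],v=.2); f0=Fm()
line_to(cov(D(t0),D(100),13,16)[0],v=.1); print((Fm()-f0).round(1))
for th in np.linspace(t0,66,9)[1:]:
    p,R=cov(D(th),D(min(th,100)),13,15); line_to(p,R,v=.12); print(round(th),(Fm()-f0).round(1).tolist(),round(read_clock(),2))
cv2.imwrite('pics/d6.png',camera('side')[:,:,::-1])
line_to(cov(D(66),D(66),30,35)[0],v=.2); 
p,R=cov(D(66),D(90),70,0); movep(p,R); st()
cv2.imwrite('pics/s6.png',camera('scene')[:,:,::-1])
a=cv2.imread('pics/d6.png')[180:330,220:370]; b=camera('side')[180:330,220:370,::-1]
cv2.imwrite('pics/m6.png',np.hstack([cv2.resize(a,(400,400)),cv2.resize(b,(400,400))]))
E
```

```text
t 42.99 tcp [0.7079 0.0713 0.2902] F [ 0.85 -0.14  0.01] w 0.009
[ 0.3 -0.2  0.2]
117 [0.4, 0.6, -0.1] 44.17
110 [0.7, 0.9, 0.0] 44.43
102 [-0.2, -0.5, -0.7] 44.7
95 [0.4, 0.0, 0.1] 44.98
88 [-0.5, -0.4, 0.5] 45.26
81 [0.5, -0.7, -0.1] 45.54
73 [-0.1, -0.5, -0.0] 45.83
66 [0.6, -0.2, 0.5] 46.12
t 47.02 tcp [0.5536 0.0618 0.2869] F [-0.29 -0.87 -0.67] w 0.008
```

View pics/m6.png

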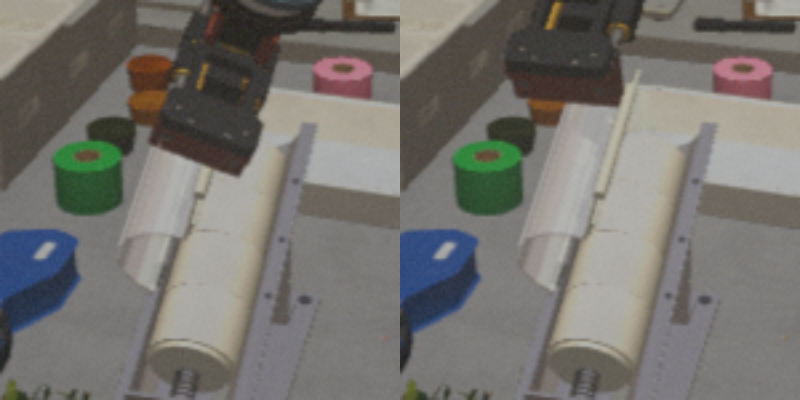

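The cover stands at about 66° with its bar free, and the column is undisturbed. Now I'll press it shut from above.

```bash
python3 - <<'E'
from w import *
f0=Fm()
line_to(cov(D(66),D(90),33,3)[0],v=.15)
for th in np.linspace(64,3,10):
    line_to(cov(D(th),D(90),29,2)[0],v=.12); print(round(th),(Fm()-f0).round(1).tolist(),round(read_clock(),2))
q=np.array(barq(131,0))+[0,2,30]
for k in range(10):
    line_to(mp(*(q-[0,0,k*.7])),v=.03); f=np.mean([Fm() for _ in range(3)],0)-f0
    if f[2]>12: break
print(k,f.round(1)); pause(.2); st()
line_to(mp(*(q+[0,0,60])),v=.2); line_to(mp(131,-60,170),v=.3); st()
a=camera('side')[190:340,220:370,::-1]; b=camera('scene')[215:355,205:345,::-1]
cv2.imwrite('pics/m7.png',np.hstack([cv2.resize(a,(400,400)),cv2.resize(b,(400,400))]))
E
```

```text
64 [0.7, -0.7, -0.2] 47.77
57 [0.3, -1.0, 0.8] 48.02
50 [0.4, 0.0, -0.0] 48.28
44 [-0.1, -0.4, -0.2] 48.54
37 [0.4, -1.2, 0.6] 48.8
30 [-0.1, 0.0, 0.2] 49.06
23 [0.3, -0.9, -0.4] 49.32
17 [0.0, 0.4, 0.1] 49.58
10 [0.5, -0.8, -0.6] 49.83
3 [0.1, -1.0, -0.1] 50.09
3 [ 1.3 -4.3 13.7]
t 51.35 tcp [0.4912 0.0075 0.1608] F [-3.23  5.33 11.16] w 0.004
t 52.2 tcp [0.4907 0.0575 0.2841] F [-0.74 -0.48 -1.28] w 0.005
```

View pics/m7.png

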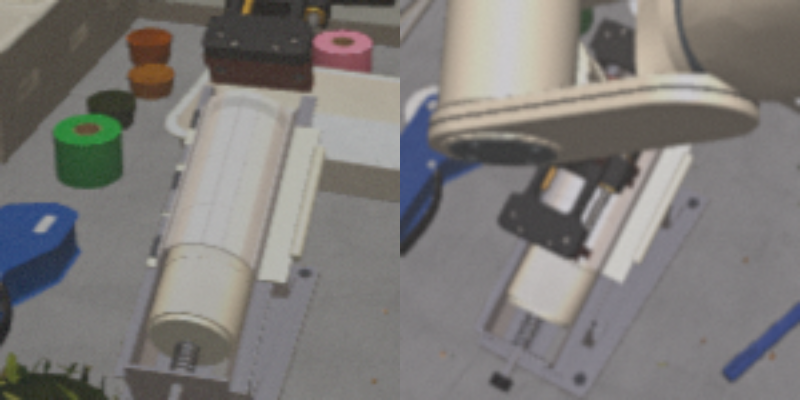

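Shut as far as visible, with the bar down at the near flange. One firmer press will confirm it doesn't yield further, then I'll hand in.

```bash
python3 - <<'E'
from w import *
q=np.array(barq(131,0))+[0,2,30]; f0=Fm()
line_to(mp(*(q+[0,0,3])),v=.2)
for k in range(14):
    line_to(mp(*(q-[0,0,k*.6])),v=.03); f=np.mean([Fm() for _ in range(3)],0)-f0
    a=M.T@(np.array(read_ee_pos())-mp(0,0,0))*1000
    print(round(k*.6,1),f.round(1).tolist(),a.round(1).tolist())
    if f[2]>22: break
line_to(mp(*(q+[0,0,60])),v=.2); line_to(mp(131,-60,150),v=.3); st()
c=camera('side')
E
```

```text
0.0 [-0.0, -1.0, -0.7] [131.0, -62.2, 38.0]
0.6 [-0.5, -0.3, -1.4] [131.0, -62.4, 37.1]
1.2 [-0.9, -2.8, 4.4] [131.0, -62.3, 36.7]
1.8 [-0.9, -3.5, 10.2] [131.0, -62.3, 36.4]
2.4 [-1.4, -4.9, 15.2] [131.0, -62.2, 36.2]
3.0 [-1.3, -8.3, 20.4] [131.0, -62.2, 36.0]
3.6 [0.6, -8.3, 25.2] [131.0, -62.1, 35.9]
t 55.64 tcp [0.4913 0.0501 0.2656] F [ 0.16  0.21 -0.35] w 0.009
```

```bash
python3 -c "
from station import *
print(close_job())"
```

```text
the job is handed in; nothing more can be done
None
```

The job is handed in at about 56 s on the robot clock: all four rolls lie end to end against the stop plate, pushed home with about 4.6 N (it gives way at 6.4 N), and the cover is pressed shut against a hard stop. I never touched the label gun, pen or tape.

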